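# Start the pin polisher: shut the lid, throw the locking toggle

## Task

Shut the lid of the pin polisher fully, and only then switch the machine on: pull the bat of the locking toggle straight out against its spring, swing it right over to the other side and let it drop back home so that it locks there. Do not push the jar, the ring clamp or the caliper about, and let go of everything at the end.

Things in the scene. Friction and masses are not known exactly. Their poses are not given: they have to be found in the camera images.
- polisher: Grey pin polisher, fixed; housing 180 (x) by 230 (y) by 190 mm high, origin under its centre, z up, front at its -x. A console stands out 72 mm from the front face (x = -90 mm); its white panel slopes down and out at 33 deg from level, height 100 mm at that face. The housing overhangs the panel to x = -112 mm at heights 150 to 190. A black dial (34 mm wide, 13 high) stands on the panel at y = +80.
- lid (a joint): Lid angle: 0 = shut, flat on the housing; grows as its front edge rises; starts at 0.6 to 1.0. Lid 150 long, 216 wide, 8 mm thick, clear pane in a black frame. Its hinge line runs along the polisher's y at x = +60, height 190 mm; the free edge is at the front. The hinge is stiff: the lid stays where it is left and about 2 to 6 N near its free edge moves it.
- lid_edge (a point): Point on the lid's upper (outer) face, mid-width, 11 mm from the free edge and 139 mm from the hinge line. z: the lid's outward normal; -x: from the hinge to the free edge.
- bat_swing (a joint): Swing of the toggle's bat about its pivot, along the panel's width: 0 = off (start), leaning 0.30 rad from the panel's normal to the side of the dial (polisher's +y); 0.60 = on, leaning 0.30 to the other side; stops at both ends. A toothed gate at its foot keeps it within about 0.05 of either end until it is pulled out.
- bat_pull (a joint): How far the bat is pulled out along its axis: 0 = home, 0.007 m = hard stop. A spring draws it home with 8 N, 10 N when fully out. It passes the gate only when out by more than about 4 mm, and drops home only in a notch: with the swing within about 0.05 of 0 or of 0.60.
- bat_grip (a point): Point on the bat's axis, 12 mm below its round top, 55 mm from the pivot. The bat is a round black taper, 9 mm thick at the neck, 13 near the top, standing 55 mm off the panel. z: outward along the bat (the pull); x: swing axis, up the slope; going from off to on it moves to -y. Beside it within 60 mm nothing is higher than 18 mm above the panel.
- bat_pivot (a point): Centre of the bat's swing, 12 mm under the panel's surface, fixed to the housing. z: the panel's outward normal, 33 deg from vertical, leaning to the front; x: swing axis, up the slope; y: along the panel's width, from on to off.
- jar: Bystander: closed glass jar with steel cap, 52 mm across, 66 mm high, on the bench in front of the polisher; origin at the centre of its underside.
- ring_clamp: Bystander: wooden ring clamp, 130 by 29 by 26 mm, lying along its x in front of the polisher; origin under its centre.
- caliper: Bystander: steel vernier caliper lying flat, 240 mm long along its x, 8 mm high; origin on the bench near its middle.

How it is judged:
On the way, in this order (a step that is already met when the one before it is completed fails the run):
1. the lid is fully shut (within 0.03 rad) while the toggle is still off (value of joint lid below 0.03 rad and value of joint bat_swing below 0.1 rad), for 0.2 s.
2. the bat is pulled out (more than 3 mm) before it is over (value of joint bat_pull above 0.003 m and value of joint bat_swing below 0.45 rad), for 0.05 s.
3. the bat is over on the on side and back home in its notch (value of joint bat_swing above 0.53 rad and value of joint bat_pull below 0.0015 m), for 0.2 s.
At the end, for the whole second after the job is handed in: The lid is shut (within 0.03 rad), the bat stands on the on side (swing above 0.53 of 0.60 rad) and is back home (pulled out less than 1.5 mm), so that it is locked (all of step 3 and value of joint lid below 0.03 rad); the robot touches nothing.
It fails at once if the jar is moved more than 30 mm or tipped (distance of jar from where it was at the start of the episode above 0.03 m or angle between jar's own z axis and vertical above 0.4 rad).
It fails at once if the ring clamp is moved more than 30 mm (distance of ring_clamp from where it was at the start of the episode above 0.03 m).
It fails at once if the caliper is moved more than 30 mm (distance of caliper from where it was at the start of the episode above 0.03 m).
It also fails if it takes over 58 s, if anything falls off the work surface, if the arm or the gripper's body presses on something with over 40 N, if the wrist force passes 120 N, or if a joint passes its speed limit or range.

## Robot

A 6-joint arm with a two-finger parallel gripper is mounted at the origin on the work surface. World frame = base frame: x ahead of the robot, y to its left, z up, the work surface at z = 0. Lengths are in m, angles in rad, forces in N, time in s.
With the tool pointing down it reaches from about 0.25 to 0.775 m from the base axis. Payload 4 kg.
Tool frame: the origin (TCP) lies midway between the tips of the shut fingers; the grasp point (between the pads) lies 19 mm behind it; z points along the fingers, x is the direction in which the jaws open and shut, and the axes are right-handed (so a half turn about z gives the same grasp; the last joint's range is limited). The gripper opens to 94 mm and grips with 3 to 60 N. Pads are 16 mm wide; open, the fingers measure 119 mm over their backs; the gripper's body (75 mm by 177 mm) begins 78 mm behind the grasp point.
Start: joints at [-1.266, 0.087, 1.371, -0, 1.684, -0.103], TCP at [0.218, -0.505, 0.206] pointing down, gripper open.
Joint ranges: [-3.1, 3.1], [-0.76, 2.03], [0.27, 2.55], [-1.08, 4.22], [0.17, 2.65], [-2.57, 2.57]. Speed limits (rad/s): [2.79, 2.79, 3.14, 3.14, 3.14, 3.14].

## Interface

Orientations are given as [roll, pitch, yaw] about the fixed x, y, z axes, in that order (R = Rz(yaw) Ry(pitch) Rx(roll)).
In Python, from bench import robot gives the robot as it stands.
- The arm moves only by the shell command python3 -m handwheel 'ROWS'. ROWS is a JSON object of lists of equal length, an entry for each row: "delta_pos": the shift along the tool's x, y, z in mm, a list of three; "rotation": the turn, a rotation vector about the tool's x, y, z in rad, a list of three; "claw": the closure, from -1 (fully open) to 1 (shut). In form: {"delta_pos": [[tx, ty, tz], ...], "rotation": [[wx, wy, wz], ...], "claw": [claw, ...]}. A call has exactly 8 rows; each row shifts and turns the commanded pose from where the row before left it, along the tool's axes as they then stand; what a row does not reach is not made up. A row lasts 1/8 s, in which the tool goes at most 62.5 mm and 10.7 degrees, less where a joint would pass 70% of its speed; a pose out of reach is approached as far as the arm can. A call with a gripper value outside its range is refused whole. The fingers move at their own pace and stop on an object; the grip force is fixed at half the most. Time passes only in rows, so rows that do not move let the fingers close, or fill a call up. It gives the time, the measured TCP pose, the force and the opening at its end, in the units of the state.
- robot.get_obs(): the state, without advancing time (a new reading comes with each control period).
- robot.snapshot(name): name is "scene" or "top" or "wrist"; returns a dict with "color" (480x640x3 uint8, red, green, blue), "intrinsics" (3x3 intrinsics, pixels), "eye" and "rotation" of the camera in the world. Camera axes: x right, y down, z forward; pixel columns grow to the right and rows downward; lengths in m; the calibration is good to about 2 mm. A picture is of the moment at which its call begins. There is no depth.
- robot.close_job(): hands the job in, once; it reports no verdict.
The state is a dict: "time": time; "joint_positions": joint angles; "qvel": joint speeds; "joint_torque": joint torques, N m; "tool_pos": TCP position; "ee_rot": TCP orientation; "wrist_force": force on the tool from outside, world axes, zero at the start; "wrist_torque": the same for the moment, N m; "width": finger opening in m.
Only numpy, scipy, OpenCV 4.12 (cv2) and the standard library are available. Lean on these libraries where they do the work, as an engineer would, in place of code of your own. Each camera call takes 0.05 s, during which the arm holds its last target.

## Working session

There is one attempt and no reset: what is moved stays moved. The work goes in short steps, Python scripts to look and compute and a shell command to move; the robot and the scene stay as the last step left them, time stands still between calls to the robot, and variables do not carry over. Pictures are saved under pics/ and viewed, and the job is handed in when it is done.

```bash
mkdir -p pics; ls
cat > h.py <<'E'
from bench import robot
import numpy as np, cv2
from scipy.spatial.transform import Rotation as R
def snap(n,f):
    s=robot.snapshot(n); cv2.imwrite('pics/'+f+'.png',cv2.cvtColor(s['color'],cv2.COLOR_RGB2BGR))
    np.savez('pics/'+f+'.npz',K=s['intrinsics'],e=s['eye'],R=s['rotation']); return s
def cam(f):
    d=np.load('pics/'+f+'.npz'); return d['K'],d['e'],d['R']
def proj(f,P):
    K,e,Rm=cam(f); c=(np.atleast_2d(P)-e)@Rm; p=c@K.T; return p[:,:2]/p[:,2:]
def crop(f,x0,y0,x1,y1,k,o):
    im=cv2.imread('pics/'+f+'.png')[y0:y1,x0:x1]; cv2.imwrite('pics/'+o+'.png',cv2.resize(im,None,fx=k,fy=k,interpolation=cv2.INTER_CUBIC))
E
python3 - <<'E'
from h import *
print(robot.get_obs())
for n in('scene','top','wrist'):
    s=snap(n,n+'0'); print(n,s['intrinsics'].tolist(),s['eye'],s['rotation'].tolist())
E
```

```text
pics
{'time': 0.0, 'joint_positions': array([-1.26608327e+00,  8.79962679e-02,  1.37221165e+00,  1.62923135e-05,
        1.68357391e+00, -1.03113171e-01]), 'qvel': array([-4.05524197e-05,  1.01961561e-03,  6.96896094e-04,  5.86835809e-04,
       -3.87630513e-04,  2.70818318e-04]), 'joint_torque': array([ 4.47097264e-04, -3.40178490e+01, -3.02432585e+01,  7.18663540e-02,
        3.29918484e-02, -1.96883484e-04]), 'tool_pos': array([ 0.21797433, -0.50439143,  0.20430322]), 'ee_rot': array([-3.14135121e+00,  2.17587970e-03, -1.16296802e+00]), 'wrist_force': array([-0.24840795,  0.27614455,  0.09153473]), 'wrist_torque': array([-0.02310717, -0.00873914,  0.00671199]), 'width': 0.09397487976685537}
scene [[531.0686167600351, 0.0, 321.1045849649834], [0.0, 531.0686167600351, 241.3633584422906], [0.0, 0.0, 1.0]] [0.29708084 0.60455199 1.03795767] [-2.530263894196027, 0.005073087098982132, -2.715883070496634]
top [[507.9094014978049, 0.0, 321.15745685422536], [0.0, 507.9094014978049, 234.59913907001336], [0.0, 0.0, 1.0]] [0.40538285 0.02626575 1.08516145] [-2.985988348611933, -0.027502604930199404, -1.568296876611865]
wrist [[401.0486836697885, 0.0, 313.7105259914357], [0.0, 401.0486836697885, 229.58254560783743], [0.0, 0.0, 1.0]] [ 0.28290484 -0.47548894  0.38403371] [2.89351707217769, 0.0016479208727406824, -1.1644076753286732]
```

```bash
sed -i "s/return d\['K'\],d\['e'\],d\['R'\]/return d['K'],d['e'],R.from_euler('xyz',d['R']).as_matrix()/" h.py
python3 - <<'E'
from h import *
print(proj('scene0',[[0.218,-.505,.206],[0.5,0,0]]),proj('top0',[[0.218,-.505,.206],[0.5,0,0]]))
E
```

```text
[[549.93871855 102.29293892]
 [351.78256127 274.63741394]] [[622.56278008 427.96433432]
 [319.59269723 269.55678493]]
```

View pics/scene0.png

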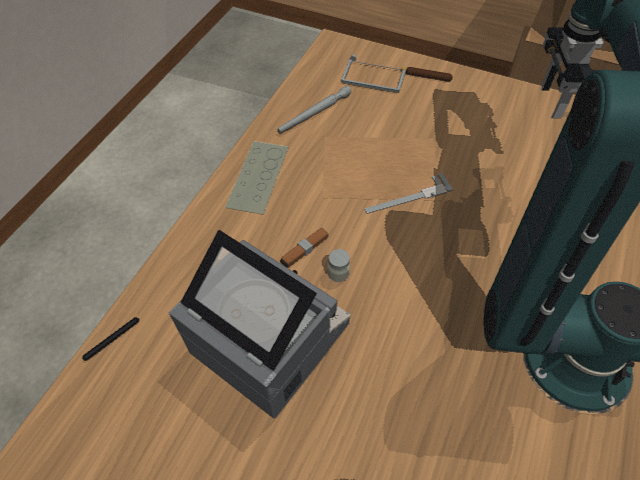

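View pics/top0.png

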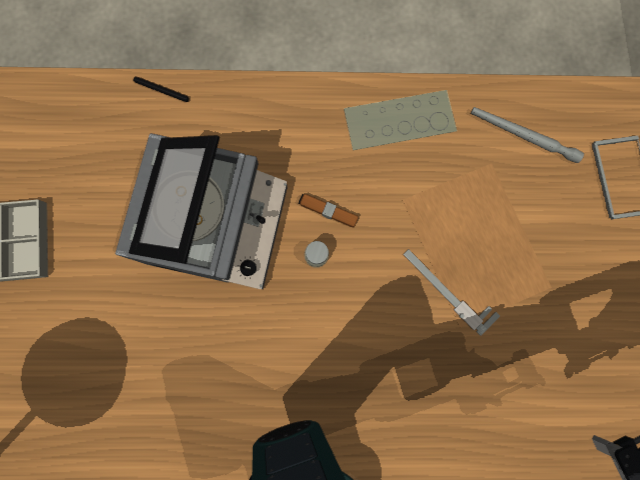

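Run:
```python
from h import *
crop('top0',105,120,305,300,4,'t0c')
crop('scene0',160,220,360,420,3,'s0c')
```

```text
(no output)
```

View pics/t0c.png

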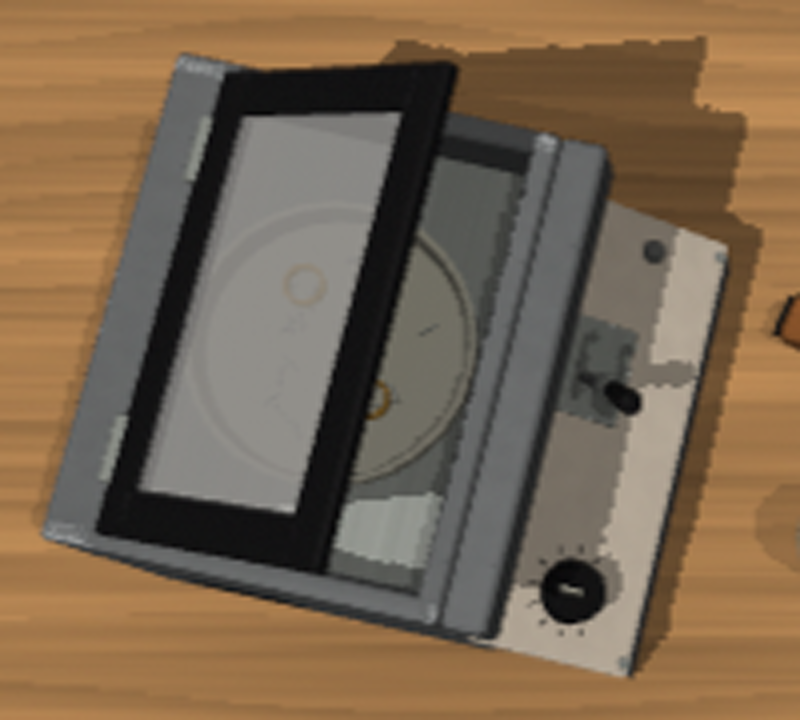

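View pics/s0c.png

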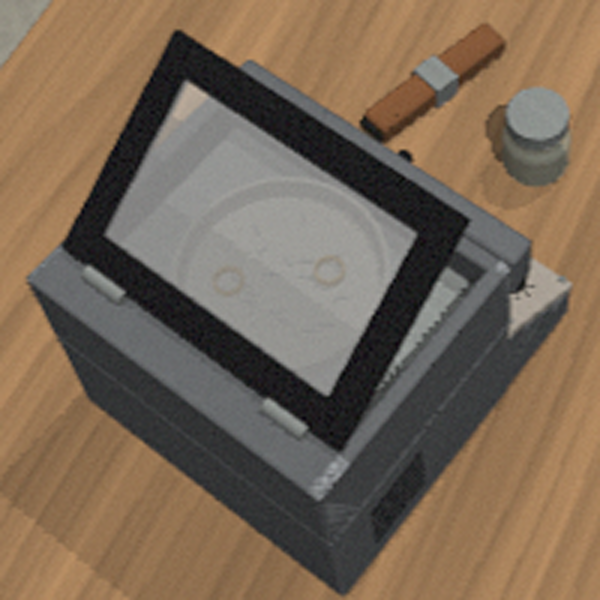

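```bash
cat > fit.py <<'E'
from h import *
from scipy.optimize import least_squares
pts=[('top0',(-.112,-.115,.19),(257,157.3)),('top0',(-.112,.115,.19),(228.3,278.5)),('top0',(.09,-.115,.19),(150,133.75)),('top0',(.09,.115,.19),(116.3,253.8)),
('top0',(-.162,-.115,.0532),(287,181.25)),('top0',(-.162,.115,.0532),(262.5,289.2)),
('scene0',(.09,-.115,.19),(170,313.3)),('scene0',(.09,.115,.19),(266.7,386)),('scene0',(-.112,.115,.19),(336.7,301)),('scene0',(-.112,-.115,.19),(241.7,241)),('scene0',(-.162,.115,.0532),(349.3,318.3))]
lid=[('top0',-.108,(219.3,135.8)),('top0',.108,(186.8,263)),('scene0',-.108,(219.3,230.7)),('scene0',.108,(316,292.7))]
def T(p,P): return R.from_euler('z',p[2]).apply(P)+[p[0],p[1],0]
def lidp(th,y,d=.15,h=.008): return (.06-d*np.cos(th)+(-h*np.sin(th))*-1*-1, y, .19+d*np.sin(th)+h*np.cos(th))
def res(p):
    r=[proj(f,T(p,np.array([P])))[0]-q for f,P,q in pts]+[proj(f,T(p,np.array([lidp(p[3],y)])))[0]-q for f,y,q in lid]
    return np.ravel(r)
if __name__=='__main__':
    s=least_squares(res,[.5,.25,1.35,.8],loss='soft_l1'); print(s.x); print(res(s.x).reshape(-1,2).round(1))
    np.save('pose.npy',s.x)
    p=s.x
    # bat: top view of bat; console pts
    print('lid_edge',T(p,np.array([lidp(p[3],0,.139)])))
E
python3 fit.py
```

```text
[0.60151161 0.25381203 1.36103951 0.67293063]
[[-0.5 -1.6]
 [-2.1  0.7]
 [-1.6 -1.4]
 [-2.5  0.9]
 [-0.7 -0.3]
 [-1.5 -0.1]
 [-2.3 -1.2]
 [ 0.1  0.5]
 [ 1.5 -2.2]
 [ 0.8 -3.3]
 [ 1.5 -4.5]
 [ 0.3 -1.4]
 [-0.7  0.7]
 [ 0.3 -5.3]
 [ 2.2 -4.2]]
lid_edge [[0.59033341 0.20130467 0.28289196]]
```

```bash
sed -i 's/(-h\*np.sin(th))\*-1\*-1/h*np.sin(th)/' fit.py; python3 fit.py
python3 -m handwheel '{"delta_pos":[[0,0,-40],[-34,-49,-10],[-34,-49,-10],[-34,-49,-10],[-34,-49,-10],[-34,-49,-10],[-34,-49,-10],[-34,-49,-10]],"rotation":[[0,0,0],[0,0,0],[0,0,0],[0,0,0],[0,0,0],[0,0,0],[0,0,0],[0,0,0]],"claw":[-1,-1,-1,-1,-1,-1,-1,-1]}'
python3 -m handwheel '{"delta_pos":[[-34,-49,-5],[-34,-49,-5],[-34,-49,0],[-34,-49,0],[0,0,0],[0,0,0],[0,0,0],[0,0,0]],"rotation":[[0,0,0],[0,0,0],[0,0,-0.16],[0,0,-0.16],[0,0,-0.16],[0,0,-0.16],[0,0,-0.16],[0,0,-0.15]],"claw":[-1,-1,-1,-1,-1,-1,-1,-1]}'
python3 - <<'E'
from h import *
snap('wrist','w1')
E
```

```text
[0.60182397 0.25328843 1.36156463 0.59550005]
[[-0.3 -1.8]
 [-1.8  0.5]
 [-1.4 -1.6]
 [-2.2  0.8]
 [-0.5 -0.5]
 [-1.2 -0.3]
 [-2.3 -1.5]
 [ 0.1  0.1]
 [ 1.4 -2.5]
 [ 0.7 -3.5]
 [ 1.4 -4.8]
 [-0.  -0. ]
 [-0.6  0.7]
 [ 0.1 -1.6]
 [ 1.3 -0.7]]
lid_edge [[0.59131678 0.2038054  0.27459121]]
time: 1.15
tool_pos: [0.4392, -0.1486, 0.3156]
ee_rot: [3.142, -0.0, -1.163]
wrist_force: [1.2, -1.1, -0.5]
width: 0.0939
time: 2.15
tool_pos: [0.556, 0.0567, 0.3249]
ee_rot: [3.141, 0.001, -0.208]
wrist_force: [-0.4, 0.1, -0.2]
width: 0.0943
```

View pics/w1.png

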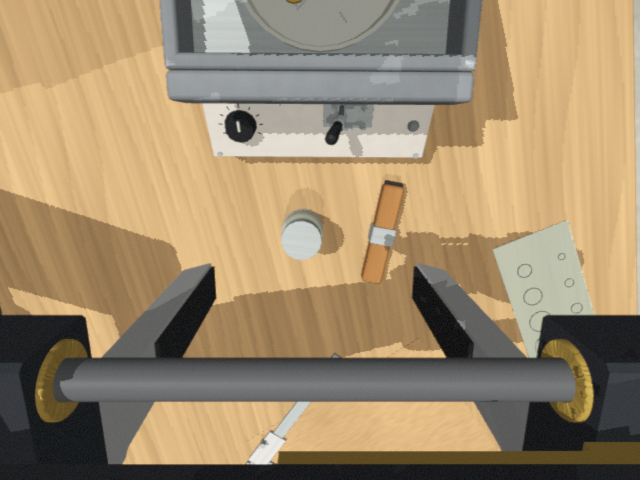

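Run:
```python
from h import *
crop('w1',155,50,485,170,2.4,'w1a')
crop('w1',310,85,390,165,7,'w1b')
```

```text
(no output)
```

View pics/w1a.png

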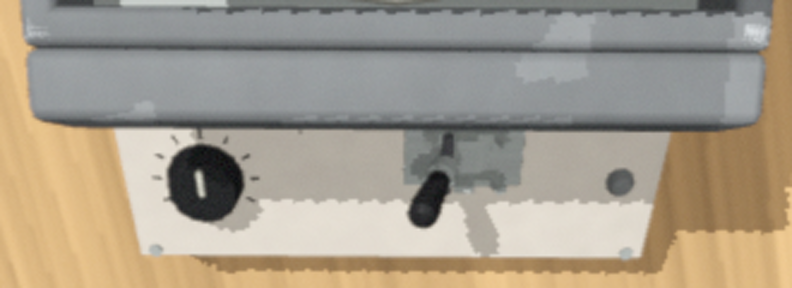

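View pics/w1b.png

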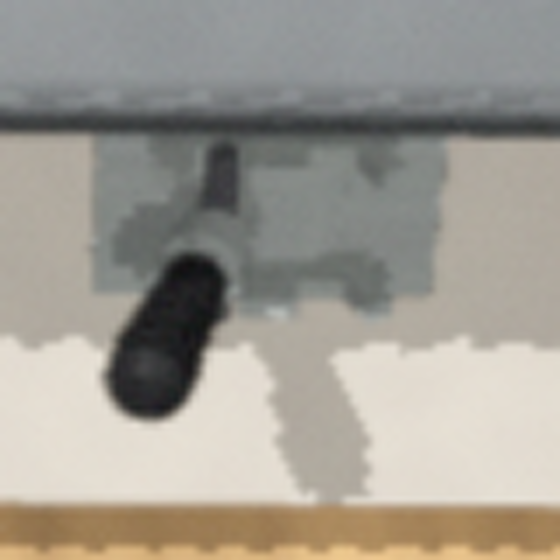

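```bash
cat > fit2.py <<'E'
from fit import *
cams=['top0','scene0','w1']
a=np.radians(33)
n=np.array([-np.sin(a),0,np.cos(a)]); u=np.array([np.cos(a),0,np.sin(a)])
def panel(d,y): return np.array([-.09,0,.1])-u*d+np.array([0,y,0])  # d downslope from face
pts2=pts+[('w1',(-.162,.115,.0532),(214.2,156.7)),('w1',(-.162,-.115,.0532),(422.1,157.1))]
bat=[('top0',.067,(262,220)),('w1',.067,(331.6,139)),('w1',.0,(0,0)),('scene0',.067,(294.3,272.0))]
bat=[b for b in bat if b[2]!=(0,0)]
dial=[('w1',(240.4,126.3)),('top0',(105+572/4,120+591/4))]
def pj(f,P,c):
    K,e,Rm=cam(f); i=cams.index(f)*6; Rm=Rm@R.from_rotvec(c[i+3:i+6]).as_matrix(); v=(P-e-c[i:i+3])@Rm; q=K@v; return q[:2]/q[2]
def batp(p,r,sw=0):
    th=.3-sw; piv=panel(p[4],p[5])-.012*n
    return T(p,piv+r*(n*np.cos(th)+np.array([0,1,0])*np.sin(th)))
def res2(z,full=True):
    p=z[:6]; c=z[7:]
    r=[pj(f,T(p,np.array(P)),c)-q for f,P,q in pts2]+[pj(f,T(p,np.array(lidp(p[3],y))),c)-q for f,y,q in lid]
    r+=[pj(f,batp(p,L),c)-q for f,L,q in bat]
    r+=[pj(f,T(p,panel(z[6],.08)+.013*n),c)-q for f,q in dial]
    r=np.ravel(r)
    return np.r_[r,np.array(c).reshape(-1,6).dot(np.diag([1/.0015]*3+[1/.002]*3)).ravel()] if full else r.reshape(-1,2)
if __name__=='__main__':
    s=least_squares(res2,np.r_[.6,.253,1.36,.6,.04,0,.04,np.zeros(18)],loss='soft_l1')
    p=s.x[:7]; print(p.round(4)); print(s.x[7:].reshape(-1,6).round(4)); print(res2(s.x,False).round(1))
    np.save('pose2.npy',s.x)
    print('lid_edge',T(p,np.array(lidp(p[3],0,.139))),'grip off',batp(p,.055),'on',batp(p,.055,.6))
E
python3 fit2.py
```

```text
[ 0.6026  0.2532  1.3612  0.6055  0.026  -0.0306  0.0382]
[[ 0.0001  0.0005  0.0011  0.0009 -0.0011  0.0004]
 [-0.     -0.0001  0.0012  0.0025  0.0001 -0.    ]
 [-0.0001 -0.0004  0.0001 -0.0003  0.0002 -0.0002]]
[[ 0.6 -1.4]
 [-0.8  0.7]
 [-0.2 -1.1]
 [-1.   1. ]
 [ 0.3 -0.1]
 [-0.3 -0.1]
 [-2.6  0. ]
 [-0.4  1.6]
 [ 0.9 -0.9]
 [ 0.4 -1.9]
 [ 1.  -3.3]
 [ 0.9  0.3]
 [ 0.2  0. ]
 [ 0.3  0. ]
 [-0.2  0.7]
 [-0.7 -0.1]
 [ 0.4  0.9]
 [ 0.6  0.1]
 [-0.  -0.2]
 [-0.1  0.2]
 [-1.1  0.1]
 [ 0.2 -0.7]]
lid_edge [0.59225839 0.20460375 0.27569324] grip off [0.58877019 0.11927418 0.11981905] on [0.62056597 0.11251048 0.11981905]
```

```bash
python3 -m handwheel '{"delta_pos":[[2,-37,0],[2,-37,0],[1,-37,0],[1,-37,0],[0,0,20],[0,0,10],[0,0,0],[0,0,0]],"rotation":[[0,0,0],[0,0,0],[0,0,0],[0,0,0],[0,0,0],[0,0,0],[0,0,0],[0,0,0]],"claw":[1,1,1,1,1,1,1,1]}'
python3 - <<'E'
from h import *
snap('wrist','w2');snap('scene','s2')
E
```

```text
time: 3.2
tool_pos: [0.5934, 0.1994, 0.2963]
ee_rot: [-3.141, -0.001, -0.214]
wrist_force: [0.6, -0.4, 0.4]
width: 0.0175
```

View pics/s2.png

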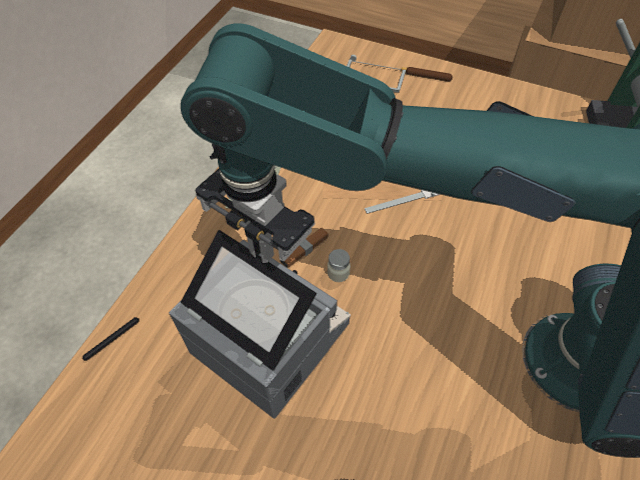

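View pics/w2.png

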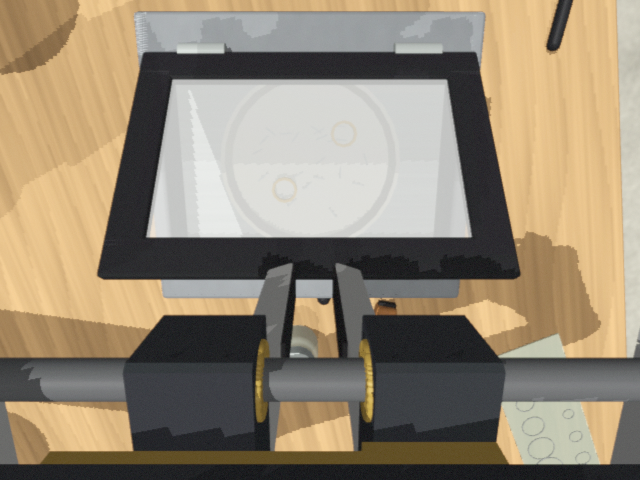

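```bash
python3 -m handwheel '{"delta_pos":[[0,-7,0],[0,0,10],[0,3,12],[0,4,12],[0,4,12],[0,4,12],[0,4,12],[0,4,12]],"rotation":[[0,0,0],[0,0,0],[0,0,0],[0,0,0],[0,0,0],[0,0,0],[0,0,0],[0,0,0]],"claw":[1,1,1,1,1,1,1,1]}'
python3 - <<'E'
from h import *
snap('wrist','w3')
E
```

```text
time: 4.3
tool_pos: [0.5899, 0.1846, 0.2125]
ee_rot: [-3.14, 0.0, -0.213]
wrist_force: [1.3, 1.5, 0.8]
width: 0.0004
```

View pics/w3.png

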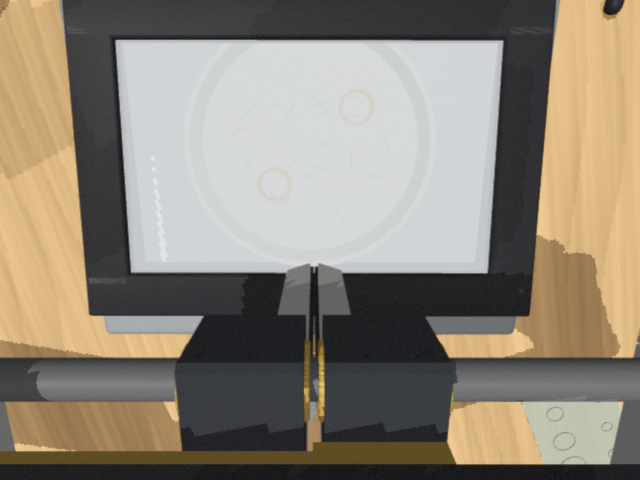

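```bash
python3 -m handwheel '{"delta_pos":[[0,1,4],[0,1,4],[0,1,4],[0,0,3],[0,0,2],[0,0,1],[0,0,0],[0,0,0]],"rotation":[[0,0,0],[0,0,0],[0,0,0],[0,0,0],[0,0,0],[0,0,0],[0,0,0],[0,0,0]],"claw":[1,1,1,1,1,1,1,1]}'
python3 - <<'E'
from h import *
print(robot.get_obs()['wrist_force'])
snap('wrist','w4')
E
```

```text
time: 5.35
tool_pos: [0.5895, 0.1814, 0.1987]
ee_rot: [-3.141, -0.003, -0.213]
wrist_force: [-2.8, -0.0, 9.5]
width: 0.0003
[-2.8227852  -0.01691356  9.52680331]
```

View pics/w4.png

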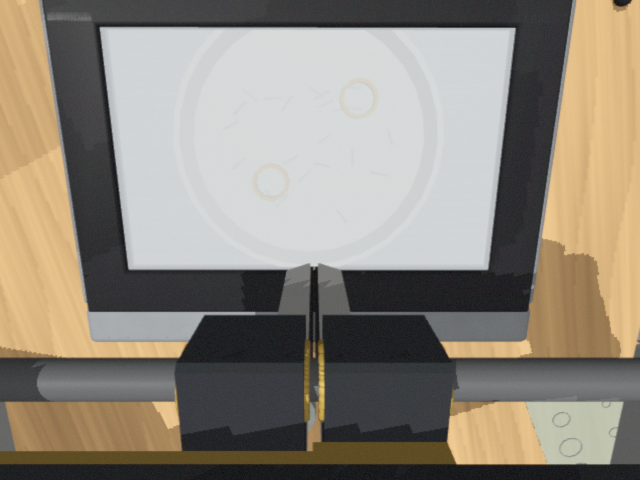

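```bash
python3 -m handwheel '{"delta_pos":[[0,0,2],[0,0,2],[0,0,0],[0,0,0],[0,0,0],[0,0,0],[0,0,0],[0,0,0]],"rotation":[[0,0,0],[0,0,0],[0,0,0],[0,0,0],[0,0,0],[0,0,0],[0,0,0],[0,0,0]],"claw":[1,1,1,1,1,1,1,1]}'
python3 - <<'E'
from fit2 import *
z=np.load('pose2.npy')
for s in(0,.6):
  for r in(.055,.036,.1): print(s,r,batp(z,r,s).round(4))
nw=R.from_euler('z',z[2]).apply(n);print(nw)
E
```

```text
time: 6.4
tool_pos: [0.5896, 0.1814, 0.1985]
ee_rot: [-3.139, -0.006, -0.213]
wrist_force: [-7.1, -0.7, 19.0]
width: 0.0005
0 0.055 [0.5888 0.1193 0.1198]
0 0.036 [0.5963 0.1278 0.1046]
0 0.1 [0.5709 0.0991 0.1559]
0.6 0.055 [0.6206 0.1125 0.1198]
0.6 0.036 [0.6171 0.1233 0.1046]
0.6 0.1 [0.6287 0.0868 0.1559]
[-0.11332177 -0.5327193   0.83867057]
```

```bash
cat > tgt.py <<'E'
from fit2 import *
def target(r,sw=0,z=None):
    z=np.load('pose2.npy') if z is None else z
    Q=R.from_euler('z',z[2]); th=.3-sw
    b=Q.apply(n*np.cos(th)+np.array([0,1,0])*np.sin(th)); x=-Q.apply(np.array([0,1,0])*np.cos(th)-n*np.sin(th))
    zt=-b; yt=np.cross(zt,x); return batp(z,r,sw),R.from_matrix(np.c_[x,yt,zt])
def delta(P0,R0,P1,R1):
    return R0.inv().apply(P1-P0)*1000,(R0.inv()*R1).as_rotvec()
E
python3 - <<'E'
from tgt import *
o=robot.get_obs();P=o['tool_pos'];Ro=R.from_euler('xyz',[np.pi,0,-.212])
for r in (.19,.15,.106):
    T1,R1=target(r); d,w=delta(P,Ro,T1,R1); print(r,T1.round(4),R1.as_euler('xyz').round(3),d.round(1),w.round(3))
E
```

```text
0.19 [0.5351 0.0589 0.228 ] [-2.545 -0.25  -0.377] [-27.5 131.2 -29.5] [0.572 0.291 0.084]
0.15 [0.551  0.0768 0.1959] [-2.545 -0.25  -0.377] [-15.7 110.4   2.5] [0.572 0.291 0.084]
0.106 [0.5685 0.0965 0.1607] [-2.545 -0.25  -0.377] [-2.8 87.5 37.8] [0.572 0.291 0.084]
```

```bash
python3 -m handwheel '{"delta_pos":[[0,0,-38],[-9,44,0],[-9,44,0],[-9,43,0],[0,0,0],[0,0,0],[0,0,0],[0,0,0]],"rotation":[[0,0,0],[0,0,0],[0,0,0],[0,0,0],[0.143,0.073,0.021],[0.143,0.073,0.021],[0.143,0.073,0.021],[0.143,0.073,0.021]],"claw":[1,1,1,-0.4,-0.4,-0.4,-0.4,-0.4]}'
python3 - <<'E'
from h import *
snap('wrist','w5'); snap('top','t5')
E
```

```text
time: 7.4
tool_pos: [0.5352, 0.0585, 0.2302]
ee_rot: [-2.541, -0.255, -0.38]
wrist_force: [-0.1, 0.0, -0.5]
width: 0.047
```

View pics/w5.png

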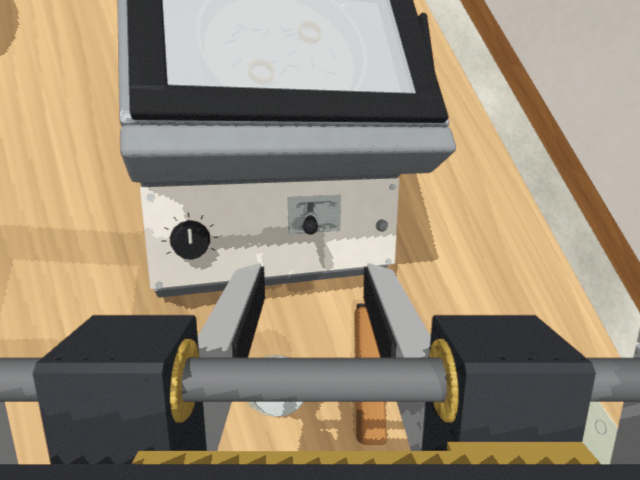

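View pics/t5.png

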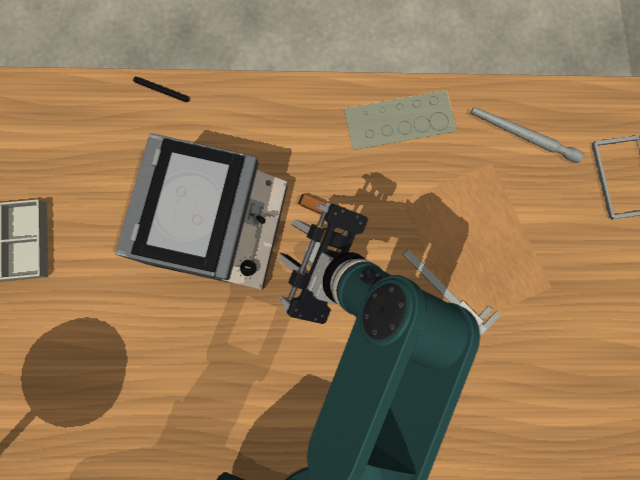

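Run:
```python
from h import *
crop('w5',130,160,430,310,2.6,'w5a')
crop('w5',270,180,370,270,7,'w5b')
```

```text
(no output)
```

View pics/w5a.png

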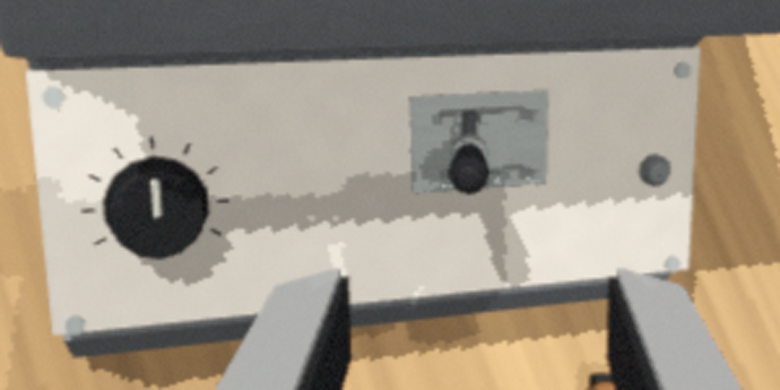

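View pics/w5b.png

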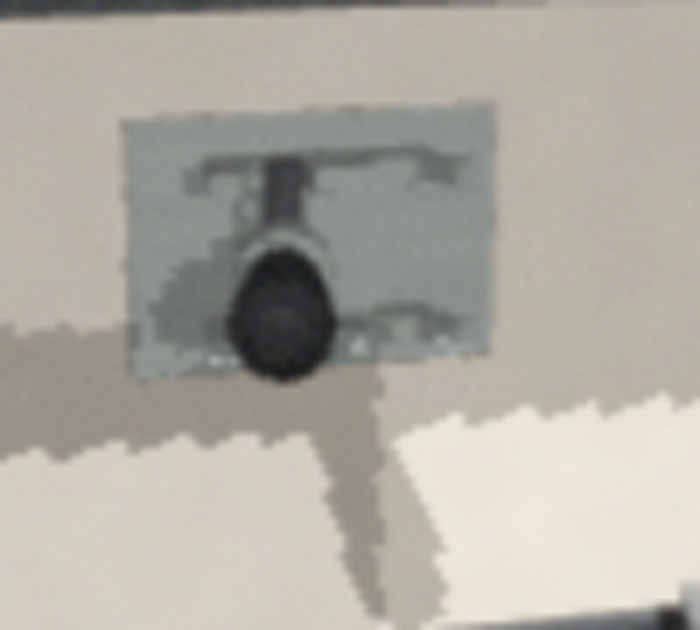

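```bash
cat > fit3.py <<'E'
import fit2
from fit2 import *
fit2.cams.append('w5')
fit2.pts2+=[('w5',(-.162,.115,.0532),(150.4,288.8)),('w5',(-.162,-.115,.0532),(394.6,263.8))]
fit2.bat.append(('w5',.067,(310.4,226.4)))
fit2.dial.append(('w5',(189.6,239.6)))
def plate(z): return pj('w5',T(z,panel(z[4],z[5])),z[7:])-[314,214]
f=lambda z:np.r_[res2(z),plate(z)]
s=least_squares(f,np.r_[.6,.253,1.36,.6,.026,-.03,.04,np.zeros(24)],loss='soft_l1')
print(s.x[:7].round(4));print(s.x[7:].reshape(-1,6).round(4));print(res2(s.x,False).round(1)[-15:],plate(s.x))
np.save('pose3.npy',s.x)
E
python3 fit3.py; sed -i 's/pose2/pose3/' tgt.py
python3 - <<'E'
from tgt import *
o=robot.get_obs();P=o['tool_pos'];Ro=R.from_euler('xyz',o['ee_rot'])
z=np.load('pose3.npy')
for r in (.19,.106,.036):
    T1,R1=target(r); d,w=delta(P,Ro,T1,R1); print(r,T1.round(4),d.round(1),w.round(3))
E
```

```text
[ 0.6024  0.2536  1.3597  0.6026  0.0273 -0.0303  0.04  ]
[[-0.      0.0005  0.0012  0.0006 -0.0012  0.0004]
 [-0.0001 -0.0001  0.0012  0.0022  0.0003  0.0001]
 [-0.0006 -0.0006 -0.     -0.0003 -0.     -0.0003]
 [ 0.0007  0.0001  0.0003  0.0003  0.0002 -0.0001]]
[[ 0.8 -0.4]
 [ 0.2 -0.4]
 [-0.   1.9]
 [-0.6  0.2]
 [ 0.4  0.1]
 [-0.3  0.6]
 [-0.6 -0.1]
 [ 0.4  1.1]
 [ 0.9  0.4]
 [-0.3  0.3]
 [ 0.3  0.1]
 [ 0.1  0.2]
 [-0.9  0.8]
 [ 0.8 -0.5]
 [ 0.2 -0.7]] [ 0.41728795 -1.69474697]
0.19 [0.5342 0.0584 0.2273] [ 2.  -2.7 -0.5] [ 0.002  0.003 -0.007]
0.106 [0.5676 0.0959 0.16  ] [ 2.2 -2.9 83.5] [ 0.002  0.003 -0.007]
0.036 [0.5955 0.1272 0.1039] [  2.4  -3.  153.5] [ 0.002  0.003 -0.007]
```

```bash
python3 -m handwheel '{"delta_pos":[[1,-2,30],[1,-1,30],[0,0,24],[0,0,20],[0,0,5],[0,0,0],[0,0,0],[0,0,0]],"rotation":[[0.002,0.003,-0.007],[0,0,0],[0,0,0],[0,0,0],[0,0,0],[0,0,0],[0,0,0],[0,0,0]],"claw":[0.25,0.25,0.25,0.25,0.25,0.25,0.25,0.25]}'
python3 - <<'E'
from tgt import *
o=robot.get_obs();P=o['tool_pos'];Ro=R.from_euler('xyz',o['ee_rot'])
for r in (.067,.038):
    T1,R1=target(r); d,w=delta(P,Ro,T1,R1); print(r,T1.round(4),d.round(1),w.round(3))
snap('wrist','w6');snap('scene','s6')
crop('s6',200,200,400,350,4,'s6c')
E
```

```text
time: 8.5
tool_pos: [0.5816, 0.1091, 0.1454]
ee_rot: [-2.544, -0.259, -0.374]
wrist_force: [-0.7, -0.7, -0.2]
width: 0.035
0.067 [0.5832 0.1134 0.1288] [-4.3  5.3 15.9] [-0.002 -0.005  0.008]
0.038 [0.5947 0.1263 0.1055] [-4.5  5.3 44.9] [-0.002 -0.005  0.008]
```

View pics/w6.png

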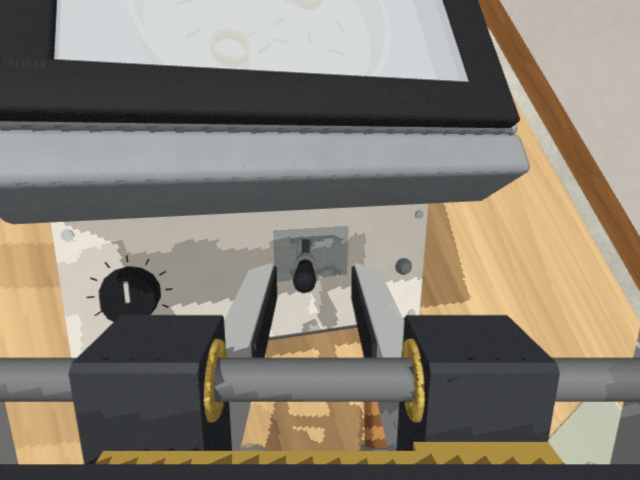

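View pics/s6c.png

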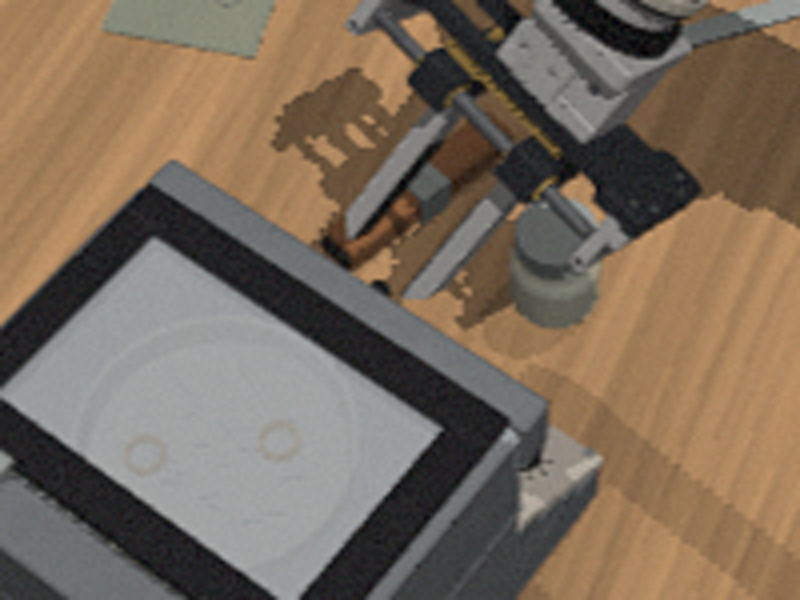

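```bash
cat > now.py <<'E'
from tgt import *
import sys
o=robot.get_obs();P=o['tool_pos'];Ro=R.from_euler('xyz',o['ee_rot'])
print(o['time'],P.round(4),o['ee_rot'].round(3),o['wrist_force'].round(1),o['width'],np.abs(o['qvel']).max().round(4))
for a in sys.argv[1:]:
    r,s=map(float,a.split(','))
    T1,R1=target(r,s); d,w=delta(P,Ro,T1,R1); print(r,T1.round(4),d.round(1),w.round(3))
E
python3 now.py .067,0 .038,0
python3 -m handwheel '{"delta_pos":[[0,0,0],[0,0,0],[0,0,0],[0,0,0],[0,0,0],[0,0,0],[0,0,0],[0,0,0]],"rotation":[[0,0,0],[0,0,0],[0,0,0],[0,0,0],[0,0,0],[0,0,0],[0,0,0],[0,0,0]],"claw":[0.25,0.25,0.25,0.25,0.25,0.25,0.25,0.25]}'
python3 now.py .067,0 .038,0
```

```text
8.6 [0.5814 0.1091 0.1451] [-2.543 -0.259 -0.374] [ 0.3 -0.1 -1.1] 0.035243070881317035 0.0037
0.067 [0.5832 0.1134 0.1288] [-4.1  5.1 15.7] [-0.002 -0.005  0.008]
0.038 [0.5947 0.1263 0.1055] [-4.2  5.2 44.7] [-0.002 -0.005  0.008]
time: 9.6
tool_pos: [0.5812, 0.1095, 0.1445]
ee_rot: [-2.543, -0.258, -0.373]
wrist_force: [-0.2, -0.2, 0.0]
width: 0.0354
9.6 [0.5812 0.1095 0.1445] [-2.543 -0.258 -0.373] [-0.2 -0.2  0. ] 0.03539331266451284 0.0016
0.067 [0.5832 0.1134 0.1288] [-3.6  5.1 15. ] [-0.002 -0.004  0.008]
0.038 [0.5947 0.1263 0.1055] [-3.7  5.1 44. ] [-0.002 -0.004  0.008]
```

```bash
python3 -m handwheel '{"delta_pos":[[-2,2,0],[-2,3,0],[0,0,0],[0,0,0],[0,0,0],[0,0,0],[0,0,0],[0,0,0]],"rotation":[[0,0,0],[0,0,0.008],[0,0,0],[0,0,0],[0,0,0],[0,0,0],[0,0,0],[0,0,0]],"claw":[0.25,0.25,0.25,0.25,0.25,0.25,0.25,0.25]}'
python3 now.py .067,0 .038,0
python3 - <<'E'
from h import *
snap('wrist','w7')
E
```

```text
time: 10.6
tool_pos: [0.5768, 0.1069, 0.1407]
ee_rot: [-2.542, -0.253, -0.38]
wrist_force: [0.2, -0.5, 0.2]
width: 0.0354
10.6 [0.5768 0.1069 0.1407] [-2.542 -0.253 -0.38 ] [ 0.2 -0.5  0.2] 0.035394505134736055 0.0024
0.067 [0.5832 0.1134 0.1288] [ 0.4  0.1 15.1] [-0.002 -0.004 -0.   ]
0.038 [0.5947 0.1263 0.1055] [ 0.3  0.2 44.1] [-0.002 -0.004 -0.   ]
```

View pics/w7.png

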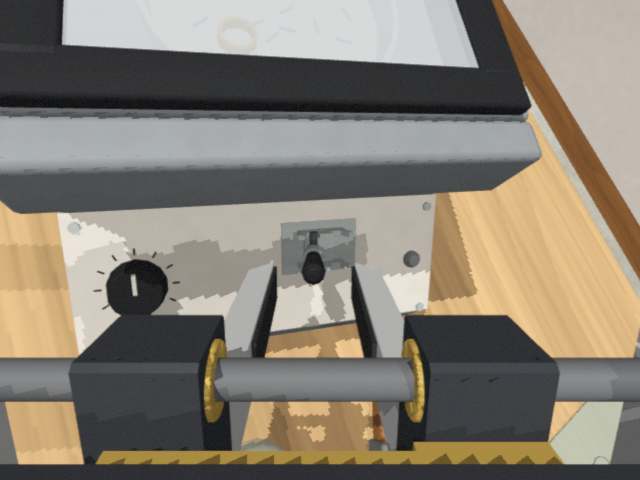

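```bash
python3 -m handwheel '{"delta_pos":[[0,0,10],[0,0,10],[0,0,0],[0,0,0],[0,0,0],[0,0,0],[0,0,0],[0,0,0]],"rotation":[[0,0,0],[0,0,0],[0,0,0],[0,0,0],[0,0,0],[0,0,0],[0,0,0],[0,0,0]],"claw":[0.25,0.25,0.25,0.25,0.25,0.25,0.25,0.25]}'
python3 now.py .067,0 .038,0
```

```text
time: 11.65
tool_pos: [0.5848, 0.1157, 0.1249]
ee_rot: [-2.542, -0.254, -0.38]
wrist_force: [-0.2, -0.7, 0.0]
width: 0.0354
11.65 [0.5848 0.1157 0.1249] [-2.542 -0.254 -0.38 ] [-0.2 -0.7  0. ] 0.03536426019515714 0.0008
0.067 [0.5832 0.1134 0.1288] [ 0.3  0.1 -4.8] [-0.002 -0.004 -0.   ]
0.038 [0.5947 0.1263 0.1055] [ 0.2  0.1 24.2] [-0.002 -0.004 -0.   ]
```

```bash
python3 -m handwheel '{"delta_pos":[[0,0,8],[0,0,8],[0,0,7],[0,0,0],[0,0,0],[0,0,0],[0,0,0],[0,0,0]],"rotation":[[0,0,0],[0,0,0],[0,0,0],[0,0,0],[0,0,0],[0,0,0],[0,0,0],[0,0,0]],"claw":[0.25,0.25,0.25,0.25,0.25,0.25,0.25,0.25]}'
python3 now.py .038,0
python3 - <<'E'
from h import *
snap('wrist','w8')
crop('w8',220,180,420,330,4,'w8c')
E
```

```text
time: 12.65
tool_pos: [0.5941, 0.126, 0.1065]
ee_rot: [-2.542, -0.254, -0.38]
wrist_force: [-0.8, -0.4, 0.1]
width: 0.035
12.65 [0.5941 0.126  0.1065] [-2.542 -0.254 -0.38 ] [-0.8 -0.4  0.1] 0.035041842638935054 0.0027
0.038 [0.5947 0.1263 0.1055] [0.2 0.2 1.2] [-0.002 -0.004 -0.   ]
```

View pics/w8c.png

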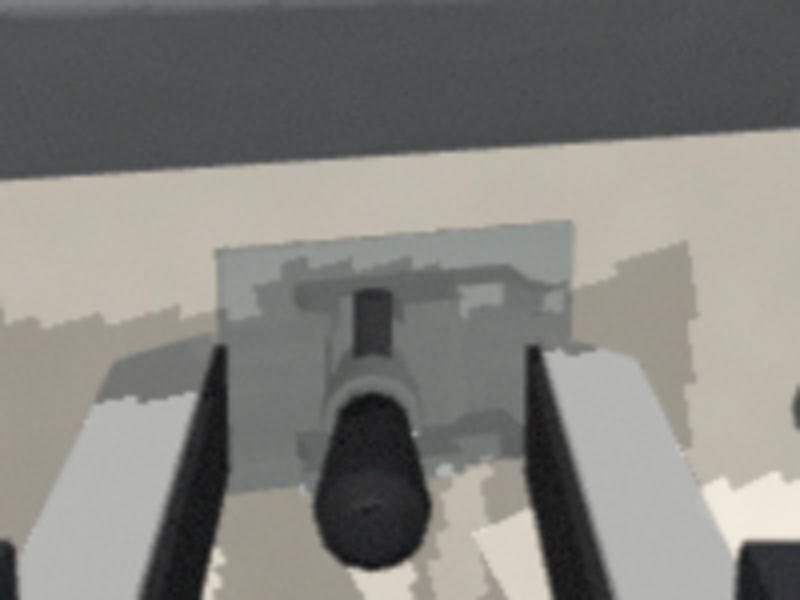

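Bat is centred between the fingers (crop ~(372,510), fingertips at 228 and 526). Close.

```bash
python3 -m handwheel '{"delta_pos":[[0,0,0],[0,0,0],[0,0,0],[0,0,0],[0,0,0],[0,0,0],[0,0,0],[0,0,0]],"rotation":[[0,0,0],[0,0,0],[0,0,0],[0,0,0],[0,0,0],[0,0,0],[0,0,0],[0,0,0]],"claw":[1,1,1,1,1,1,1,1]}'
python3 now.py .038,0
python3 - <<'E'
from h import *
snap('wrist','w9')
crop('w9',220,180,420,330,4,'w9c')
E
```

```text
time: 13.7
tool_pos: [0.594, 0.1261, 0.1063]
ee_rot: [-2.542, -0.253, -0.38]
wrist_force: [-0.2, -0.5, 0.3]
width: 0.0113
13.7 [0.594  0.1261 0.1063] [-2.542 -0.253 -0.38 ] [-0.2 -0.5  0.3] 0.011337293673108132 0.002
0.038 [0.5947 0.1263 0.1055] [0.4 0.1 1. ] [-0.002 -0.004 -0.   ]
```

View pics/w9c.png

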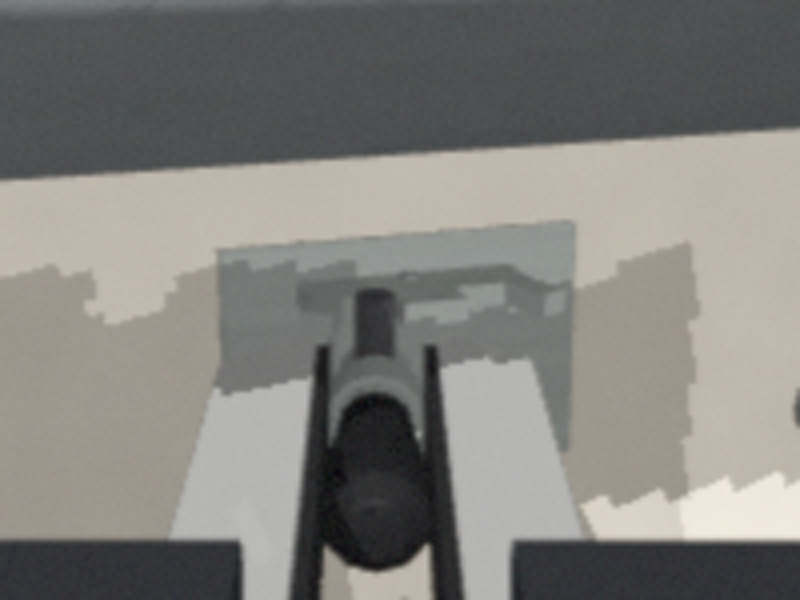

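```bash
python3 -m handwheel '{"delta_pos":[[0,0,-2],[0,0,-2],[0,0,-2],[0,0,-2],[0,0,0],[0,0,0],[0,0,0],[0,0,0]],"rotation":[[0,0,0],[0,0,0],[0,0,0],[0,0,0],[0,0,0],[0,0,0],[0,0,0],[0,0,0]],"claw":[1,1,1,1,1,1,1,1]}'
python3 now.py .038,0
```

```text
time: 14.75
tool_pos: [0.5909, 0.1231, 0.1115]
ee_rot: [-2.541, -0.252, -0.381]
wrist_force: [6.1, 4.8, -6.8]
width: 0.0113
14.75 [0.5909 0.1231 0.1115] [-2.541 -0.252 -0.381] [ 6.1  4.8 -6.8] 0.011307349207042171 0.0015
0.038 [0.5947 0.1263 0.1055] [ 0.7 -0.   7.8] [-0.003 -0.003 -0.002]
```

```bash
python3 - <<'E'
from tgt import *
A=target(.0465,0);B=target(.0465,.1);print(delta(*A,*B))
E
python3 now.py .0458,.6
```

```text
(array([4.64225387e+00, 3.45235011e-14, 2.32306315e-01]), array([-2.77671438e-17, -1.00000000e-01, -1.38835719e-17]))
14.75 [0.5909 0.1231 0.1115] [-2.541 -0.252 -0.381] [ 6.1  4.8 -6.8] 0.011307349207042171 0.0015
0.0458 [0.6181 0.1172 0.1118] [26.6 -0.1  8.1] [-0.003 -0.603 -0.001]
```

```bash
python3 -m handwheel '{"delta_pos":[[2.3,0,0.1],[2.3,0,0.1],[2.3,0,0.1],[2.3,0,0.1],[2.3,0,0.1],[2.3,0,0.1],[0,0,0],[0,0,0]],"rotation":[[0,-0.05,0],[0,-0.05,0],[0,-0.05,0],[0,-0.05,0],[0,-0.05,0],[0,-0.05,0],[0,0,0],[0,0,0]],"claw":[1,1,1,1,1,1,1,1]}'
python3 now.py .0458,.3 .0458,.6
python3 - <<'E'
from h import *
snap('wrist','w10')
crop('w10',220,180,420,330,4,'w10c')
E
```

```text
time: 15.75
tool_pos: [0.6034, 0.1201, 0.1119]
ee_rot: [-2.562, 0.0, -0.212]
wrist_force: [2.5, 6.8, -8.4]
width: 0.0112
15.75 [0.6034 0.1201 0.1119] [-2.562  0.    -0.212] [ 2.5  6.8 -8.4] 0.011184288051574131 0.007
0.0458 [0.6046 0.1189 0.1135] [ 1.4 -0.1 -1.8] [-0.004 -0.001 -0.001]
0.0458 [0.6181 0.1172 0.1118] [14.9 -0.1  0.2] [-0.004 -0.301 -0.001]
```

View pics/w10c.png

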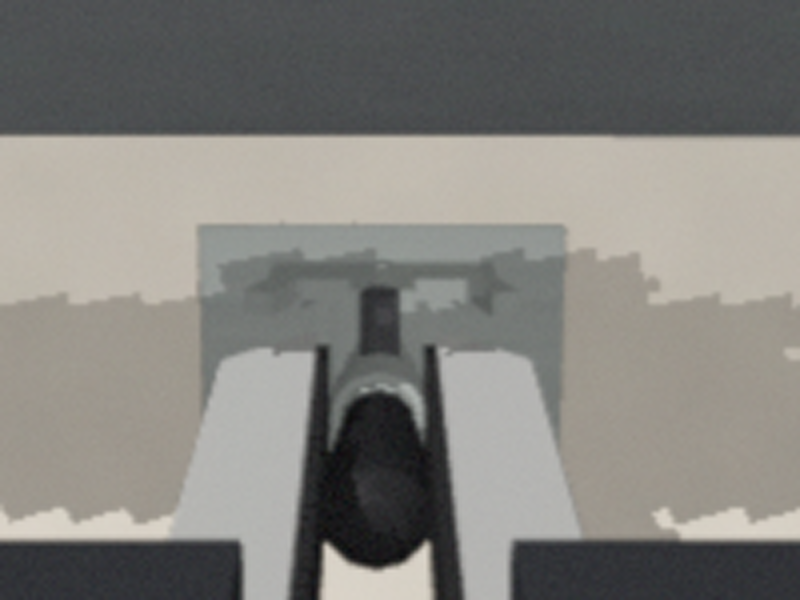

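```bash
python3 -m handwheel '{"delta_pos":[[2.5,0,0],[2.5,0,0],[2.5,0,0],[2.5,0,0],[2.5,0,0],[2.5,0,0],[0.7,0,0],[0,0,0]],"rotation":[[0,-0.05,0],[0,-0.05,0],[0,-0.05,0],[0,-0.05,0],[0,-0.05,0],[0,-0.05,0],[0,0,0],[0,0,0]],"claw":[1,1,1,1,1,1,1,1]}'
python3 now.py .038,.6 .0458,.6
python3 - <<'E'
from h import *
snap('wrist','w11')
crop('w11',220,180,420,330,4,'w11c')
E
```

```text
time: 16.8
tool_pos: [0.6169, 0.1187, 0.1096]
ee_rot: [-2.54, 0.255, -0.042]
wrist_force: [-2.7, 7.4, -6.9]
width: 0.0111
16.8 [0.6169 0.1187 0.1096] [-2.54   0.255 -0.042] [-2.7  7.4 -6.9] 0.011103391445011665 0.0069
0.038 [0.6167 0.1216 0.1055] [ 0.7 -0.1  4.9] [-0.004  0.005 -0.001]
0.0458 [0.6181 0.1172 0.1118] [ 0.6 -0.1 -2.9] [-0.004  0.005 -0.001]
```

View pics/w11c.png

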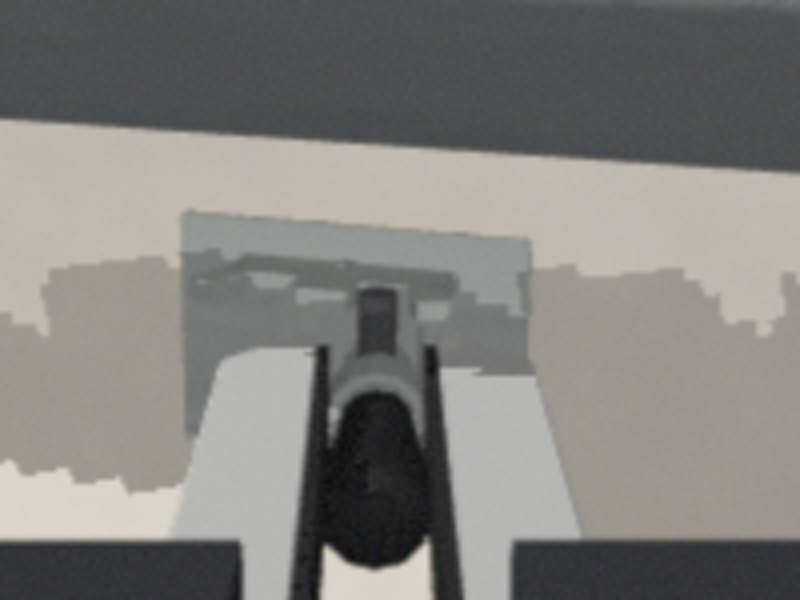

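```bash
python3 -m handwheel '{"delta_pos":[[1,0,0],[0,0,2],[0,0,2],[0,0,2],[0,0,2],[0,0,0],[0,0,0],[0,0,0]],"rotation":[[0,0,0],[0,0,0],[0,0,0],[0,0,0],[0,0,0],[0,0,0],[0,0,0],[0,0,0]],"claw":[1,1,1,1,1,1,1,1]}'
python3 now.py .038,.6
```

```text
time: 17.85
tool_pos: [0.6165, 0.1213, 0.1062]
ee_rot: [-2.542, 0.252, -0.042]
wrist_force: [-6.8, -0.4, 3.0]
width: 0.0112
17.85 [0.6165 0.1213 0.1062] [-2.542  0.252 -0.042] [-6.8 -0.4  3. ] 0.01115812686499631 0.0015
0.038 [0.6167 0.1216 0.1055] [0.3 0.  0.7] [-0.002  0.002  0.001]
```

```bash
python3 -m handwheel '{"delta_pos":[[0,0,0],[0,0,0],[0,0,0],[0,0,0],[0,0,0],[0,0,0],[0,0,0],[0,0,0]],"rotation":[[0,0,0],[0,0,0],[0,0,0],[0,0,0],[0,0,0],[0,0,0],[0,0,0],[0,0,0]],"claw":[0.25,0.25,0.25,0.25,0.25,0.25,0.25,0.25]}'
python3 -m handwheel '{"delta_pos":[[0,0,-15],[0,0,-15],[0,0,-20],[0,0,-30],[0,0,-30],[0,0,-20],[0,0,0],[0,0,0]],"rotation":[[0,0,0],[0,0,0],[0,0,0],[0,0,0],[0,0,0],[0,0,0],[0,0,0],[0,0,0]],"claw":[0.25,0.25,0.25,0.25,0.25,0.25,0.25,0.25]}'
python3 - <<'E'
from h import *
snap('wrist','w12');snap('top','t12')
crop('w12',130,150,430,310,2.6,'w12c')
E
```

```text
time: 18.85
tool_pos: [0.6189, 0.121, 0.106]
ee_rot: [-2.543, 0.247, -0.045]
wrist_force: [0.7, 0.0, -1.1]
width: 0.0354
time: 19.85
tool_pos: [0.6416, 0.0465, 0.2098]
ee_rot: [-2.543, 0.247, -0.046]
wrist_force: [-0.0, 0.1, -0.8]
width: 0.0352
```

View pics/w12.png

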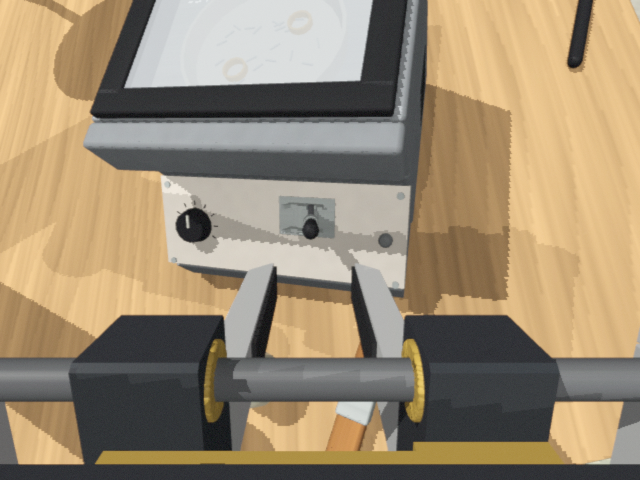

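View pics/t12.png

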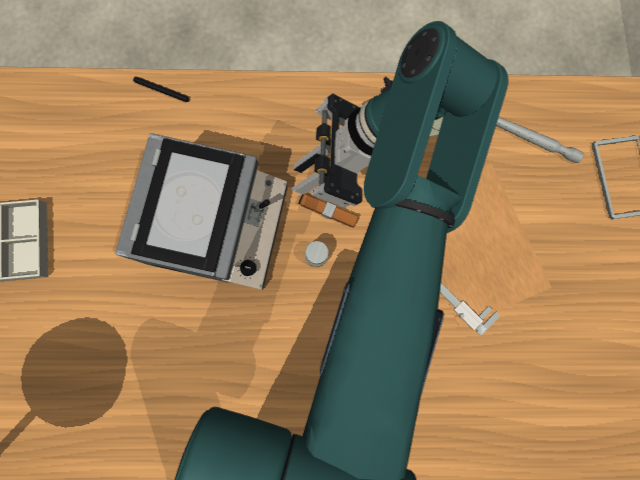

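Run:
```python
from tgt import *
z=np.load('pose3.npy')
for s in(0,.5,.6):
  for r in (.067,.073): print(s,r,proj('w12',batp(z,r,s)).round(1),proj('t12',batp(z,r,s)).round(1))
crop('t12',230,170,300,240,8,'t12c'); crop('w12',270,185,350,255,8,'w12b')
print(robot.get_obs()['wrist_force'])
```

```text
0 0.067 [[261.2 226.8]] [[262.  219.9]]
0 0.073 [[255.8 228.4]] [[263.2 220.7]]
0.5 0.067 [[302.4 230.5]] [[266.4 203.3]]
0.5 0.073 [[301.3 232.6]] [[268.  202.5]]
0.6 0.067 [[311.6 230.6]] [[266.8 200.1]]
0.6 0.073 [[311.6 232.7]] [[268.4 199. ]]
[-0.00123849 -0.28434601  0.0289226 ]
```

View pics/t12c.png

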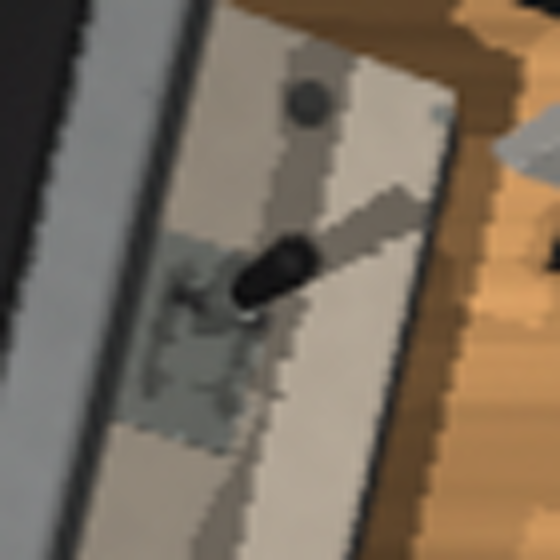

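View pics/w12b.png

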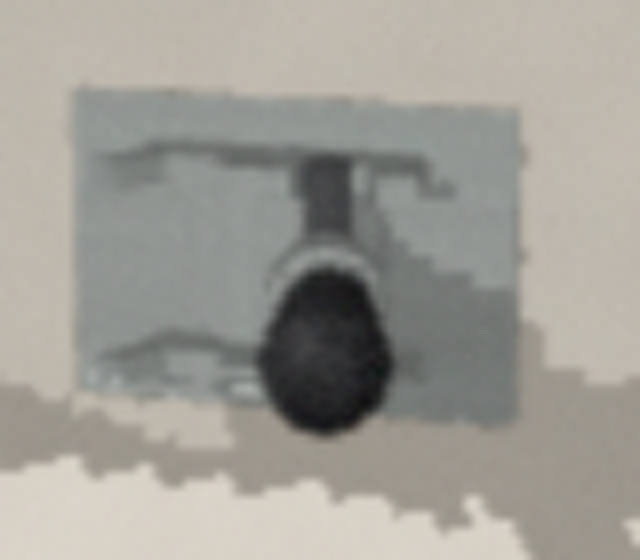

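Run:
```python
from tgt import *
z=np.load('pose3.npy')
for t in(0,.03,.06):
  print(t,[proj('w12',T(z,np.array(lidp(t,y)))).round(1).tolist() for y in(-.108,.108)])
crop('w12',80,80,430,180,2.2,'w12d')
```

```text
0 [[[393.7, 111.8]], [[87.7, 115.4]]]
0.03 [[[393.3, 106.4]], [[83.0, 111.3]]]
0.06 [[[392.8, 100.7]], [[78.3, 106.9]]]
```

View pics/w12d.png

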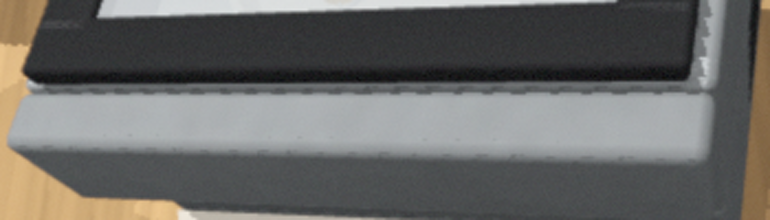

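```bash
python3 -c "
from bench import robot
print(robot.close_job())"
```

```text
the job is handed in; nothing more can be done
None
```

The lid is shut and the toggle is over on the on side and back home. I handed the job in at about 20 s of the 58 s allowed; no verdict was reported.

- **Lid:** I pressed it down with the closed fingertips until it stopped. Its top face stood at z = 0.1985 m, against about 0.198 m expected when shut. A further 4 mm push only raised the force from 9.5 to 19 N, so it was on its stop. In the last wrist picture the front corners match a lid angle of 0, apart from one corner a few pixels off, which still suggests under 0.03 rad.
- **Toggle:** I gripped the bat near its top and pulled it out about 6.7 mm (10 N at the wrist). I then swung it 0.6 rad about its pivot, lowered it home and let go. The tool ended at the same height along the bat axis as before the pull.
- **Last checks:** The wrist picture puts the bat at about 0.59 rad and home. The top view puts it nearer 0.55, a gap of about 2 pixels; both are above 0.53. The jar, ring clamp and caliper look unmoved in the top view. The gripper is clear, with a wrist force of about 0.3 N.
- **Disagreement on the way:** After one approach move the measured tool position was about 6 mm off sideways from what I had commanded. I did not find the cause. I corrected it against the measured pose and the wrist picture before gripping.

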